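# Nip up the welding-table clamp screw with the T-handled hex key

### The arm

A 6-joint arm with a two-finger parallel gripper is mounted at the origin on the work surface. World frame = base frame: x ahead of the robot, y to its left, z up, the work surface at z = 0. Lengths are in m, angles in degrees, forces in N, time in s.
With the tool pointing down it reaches from about 0.325 to 0.85 m from the base axis. Payload 4.4 kg.
Tool frame: the origin (TCP) lies midway between the tips of the shut fingers; the grasp point (between the pads) lies 19 mm behind it (bot.grasp_offset is the z of the grasp point in the tool frame, in m); z points along the fingers, y is the direction in which the jaws open and shut (so a half turn about z gives the same grasp; the last joint's range is limited). The gripper opens to 94 mm and grips with 3 to 60 N. Pads are 16 mm wide; open, the fingers measure 119 mm over their backs; the gripper's body (75 mm by 177 mm) begins 78 mm behind the grasp point.
Start: joints at [-8.623, 11.837, 88.321, -0, 79.842, -8.623], TCP at [0.575, -0, 0.179] pointing down, gripper open.
Joint ranges: [-156.59, 156.59], [-49.26, 127.26], [12.9, 141.05], [-63.56, 243.56], [4.71, 150.69], [-161.64, 161.64]. Speed limits (degrees/s): [159.86, 159.86, 180, 180, 180, 180].

### API

Orientations are given as [roll, pitch, yaw] about the fixed x, y, z axes, in that order (R = Rz(yaw) Ry(pitch) Rx(roll)).
In Python, from bench import bot gives the robot as it stands.
- The arm moves only by the tool move_arm, never from a script. Its arguments are lists of equal length, an entry for each row: "xyz": the shift along the tool's x, y, z in cm, a list of three; "spin": the turn about the tool's z in rad; "claw": the finger opening in cm, from 0 to 9.4. A call has exactly 5 rows; each row is the pose to reach, as a shift and turn from the pose measured when the call began, along the tool's axes at that moment; what a row does not reach only later rows make up. A row lasts 1/10 s, in which the tool goes at most 50 mm and 8.59 degrees, less where a joint would pass 70% of its speed; a pose out of reach is approached as far as the arm can. A call with a gripper value outside its range is refused whole. The fingers move at their own pace and stop on an object; the grip force is fixed at half the most. Time passes only in rows, so rows that repeat a pose let the fingers close, or fill a call up. It gives the time, the measured TCP pose, the force and the opening at its end, in the units of the state.
- bot.get_state(): the state, without advancing time (a new reading comes with each control period).
- bot.grab_frame(name): name is "scene" or "side" or "wrist"; returns the picture (480x640x3 uint8, red, green, blue); there is no depth.
- bot.camera_params(name): a dict with "vertical_fov" (degrees; the focal length in pixels is half the picture's height over the tangent of half this angle, whatever the lens; pixels are square), "cx", "cy" (the principal point, pixels), "R" (3x3) and "t" (3): a world point X has camera coordinates R X + t; the wrist camera has in their place "tool_from_camera" (4x4, takes a point from camera to tool coordinates, whose origin is the TCP and whose axes are the flange's). Camera axes: x right, y down, z forward; pixel columns grow to the right and rows downward; lengths in m; the calibration is good to about 2 mm. The wrist camera is an equidistant fisheye: a pixel r from the principal point sees the ray r / f radians off the axis. A picture is of the moment at which its call begins: read the wrist's pose just before it. camera_params takes no time and is no camera call.
- bot.sign_off(): hands the job in, once; it reports no verdict.
Trained networks look in the newest picture that a camera, given by its name, has taken for a name from the list of things; names that differ only in an ending like _2 or _b are one class to them, and where a whole thing is asked for, a point or a joint stands for the part that bears it (a point fixed in the world has none). Each returns a list of dicts, best first, with "p" (0 to 1); they miss things now and then, are a little off and sometimes report something else, mostly with a low value. They report only what shows in the picture. A call takes as long as a camera call. They do not tell look-alikes from the thing itself.
- bot.spot_in(camera, target): "at" ([x, y, z] in m, in world coordinates, good to about 4 mm: the middle of the surface that is visible of it).
- bot.place_of(camera, target): "at" ([x, y, z] in m, in world coordinates, good to about 4 mm: a listed point, or the origin of a listed thing).
The state is a dict: "clock": time; "joints": joint angles; "qvel": joint speeds; "effort": joint torques, N m; "ee_pos": TCP position; "tcp_rot": TCP orientation; "contact_force": force on the tool from outside, world axes, zero at the start; "ft_torque": the same for the moment, N m; "grip_width": finger opening in m.
Only numpy, scipy, OpenCV 4.12 (cv2) and the standard library are available. Lean on these libraries where they do the work, as an engineer would, in place of code of your own. Each camera call takes 0.05 s, during which the arm holds its last target.

### The job

Take the larger of the two T-handled hex keys from the rack and seat it fully home in the recessed socket of the clamp screw, without turning the screw yet. Then turn the screw clockwise (seen from above) with it, by roughly a quarter turn or more, and leave the key standing in the socket. Leave the small key in the rack.

Things in the scene. Friction and masses are not known exactly. Their poses are not given: they have to be found in the camera images.
- hex_key: Larger T-handled hex key, 350 g, upright in a rack hole. Origin: its lower tip, z up. Steel hexagon shank 20 mm across flats, two flats facing its +x and -x; tip rounded over 13 mm. Black bar handle 100 mm long (along y), 16 thick (x), 24 high, middle 133 above the tip, on a 15 mm neck. A 36 mm flange (underside 95 above the tip) rests on the rack, top 115 above the table: lift it straight up.
- small_key: Smaller key, to be left alone, upright in the rack's other hole, 130 mm away. Same shape, but an 8 mm hexagon and a bar only 56 mm long and 12 thick, its middle 113 mm above the tip. Origin: its tip; z up, bar along y. The grey rack's top is 60 x 230 mm, 115 above the table; both bars lie roughly along it. Carry the larger key's tip over 170 mm high to pass above this key's bar.
- socket (a point): Centre of the hexagonal socket's floor in the clamp screw, 23 mm above the table; z up, x square to two flats, at the start along the clamp's nose. 21.5 mm across flats, 26 deep; above it a steep hexagonal funnel 14 deep, 38 wide, centres a tip up to 8 mm off. The 46 mm head lies in a bore, 3 mm below the top of the grey clamp boss (90 x 80, 66 high), whose 44 mm wide nose holds a flat plate.
- screw (a joint): Turn of the clamp screw in rad: 0 at the start, growing clockwise seen from above, limits -0.5 and 2.4; 0.15 N m of friction, stays where left. The key enters with its flats within about 10 degrees of the socket's (repeats every 60) and has about 8 degrees of play either way before it drives the screw; a quarter turn of the key moves the screw 1.2 rad or more, which is enough.
There are look-alikes about, which are no part of the job. Leave any pink or turquoise look-alike of the hex_key alone.

How it is judged:
By the outcome, as a careful person would: the job done as asked, in the order asked, and still so for the second after the job is handed in, with the robot touching nothing.
It also fails if it takes over 51 s, if anything falls off the work surface, if the arm or the gripper's body presses on something with over 40 N, if the wrist force passes 120 N, or if a joint passes its speed limit or range.

## Working session

There is one attempt and no reset: what is moved stays moved. The work goes in short steps, Python scripts to look and compute and a tool call to move; the robot and the scene stay as the last step left them, time stands still between calls to the robot, and variables do not carry over. Pictures are saved under pics/ and viewed, and the job is handed in when it is done.

Besides the shell and the picture viewer there is one more tool, called after "Emit:" as a command line: name --pt "numbers of a row" for each row, then --argument value for the rest. move_arm: Moves the arm, as the interface text tells. Its arguments: {"type":"object","properties":{"xyz":{"type":"array"},"spin":{"type":"array"},"claw":{"type":"array"}},"required":["xyz","spin","claw"]}

```bash
mkdir -p pics; ls; python3 - <<'E'
from bench import bot
import cv2
s=bot.get_state();print({k:s[k] for k in ('clock','ee_pos','tcp_rot','grip_width')}, bot.grasp_offset)
for c in ("scene","side"):
    im=bot.grab_frame(c);cv2.imwrite(f"pics/{c}0.png",im[:,:,::-1])
    for t in ("hex_key","small_key","socket"):
        print(c,t,bot.place_of(c,t))
    p=bot.camera_params(c);print(p)
print(bot.get_state()['clock'])
E
```

```text
pics
{'clock': 0.0, 'ee_pos': array([5.74165574e-01, 1.11321516e-04, 1.77923291e-01]), 'tcp_rot': array([-1.79875557e+02, -1.84940676e-02,  9.00002468e+01]), 'grip_width': 0.09427248225474766} -0.0188
scene hex_key [{'at': [0.7147, -0.1783, -0.0052], 'p': 0.8}, {'at': [0.5024, -0.0187, 0.0003], 'p': 0.67}, {'at': [0.5453, -0.1725, 0.0197], 'p': 0.61}]
scene small_key []
scene socket [{'at': [0.4907, 0.1984, 0.0232], 'p': 0.74}]
{'vertical_fov': 50.45580089135313, 'cx': 320.5840485034407, 'cy': 240.2222355539842, 'R': array([[-0.24728812,  0.96891251, -0.00755814],
       [ 0.79637805,  0.1987978 , -0.571193  ],
       [-0.5519335 , -0.14726838, -0.82078099]]), 't': array([ 0.14643221, -0.42772469,  1.28399398])}
side hex_key [{'at': [0.7179, -0.178, -0.0013], 'p': 0.86}, {'at': [0.5012, -0.0181, -0.0031], 'p': 0.67}]
side small_key []
side socket [{'at': [0.4905, 0.2001, 0.0216], 'p': 0.54}]
{'vertical_fov': 42.69809643070318, 'cx': 317.37379651949755, 'cy': 243.02800479083757, 'R': array([[ 0.91602833, -0.40111127, -0.001359  ],
       [-0.30363008, -0.69118608, -0.65579767],
       [ 0.26210851,  0.60114187, -0.75493548]]), 't': array([-0.53440754,  0.20781172,  0.96024873])}
0.4
```

View pics/scene0.png

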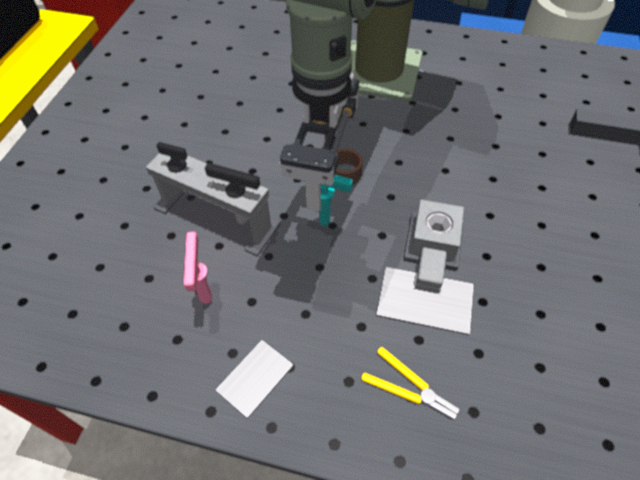

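View pics/side0.png

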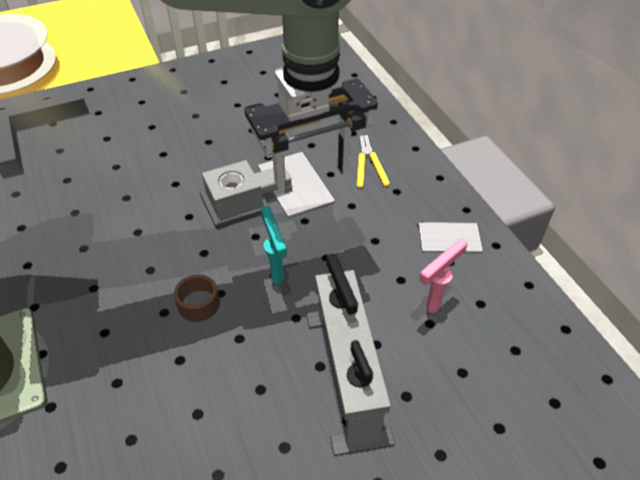

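The scene view shows three T-shapes that could be hex_key:
- **Pink:** at (198,265), a look-alike.
- **Turquoise:** at (332,200), a look-alike.
- **Black, long bar:** at (235,180), in the grey rack. The shorter black bar at (172,157) is small_key.

The long black bar in the rack fits the description. The socket is at (439,222). I'll confirm in enlarged crops.

```bash
python3 - <<'E'
import cv2,numpy as np
a=cv2.imread('pics/scene0.png');b=cv2.imread('pics/side0.png')
def crop(im,x,y,w,h,s):return cv2.resize(im[y:y+h,x:x+w],None,fx=s,fy=s,interpolation=cv2.INTER_CUBIC)
cv2.imwrite('pics/cA.png',np.hstack([crop(a,145,135,130,120,3),crop(b,300,240,100,90,4)]))
cv2.imwrite('pics/cB.png',np.hstack([crop(a,400,190,75,110,5),crop(b,195,150,110,75,5)[:550] if 0 else cv2.copyMakeBorder(crop(b,195,150,84,75,5),0,175,0,0,cv2.BORDER_CONSTANT)]))
E
```

```text
(no output)
```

View pics/cA.png

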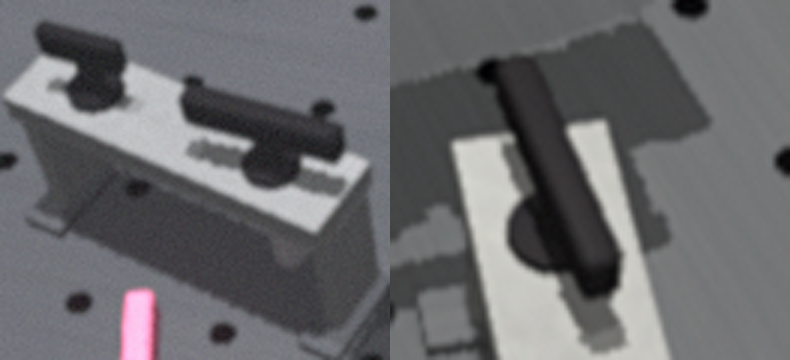

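View pics/cB.png

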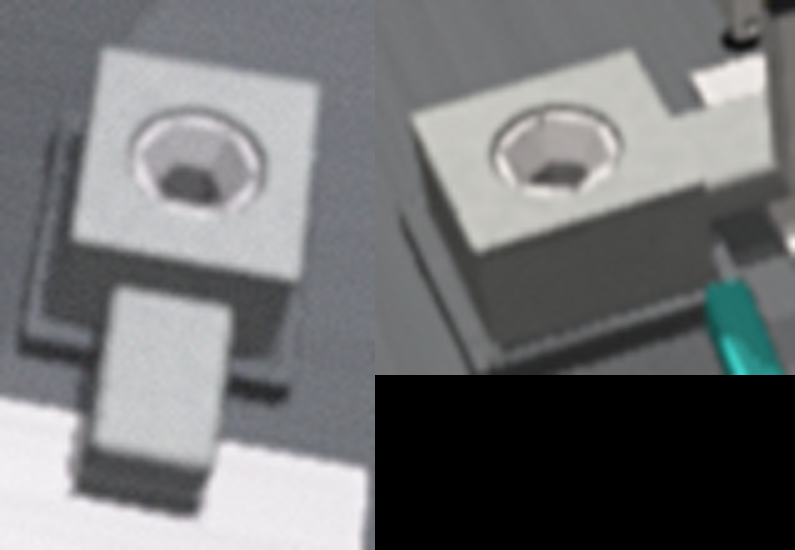

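```bash
cat > h.py <<'E'
from bench import bot
import numpy as np
def ray(c,u,v,z):
    p=bot.camera_params(c);f=240/np.tan(np.radians(p['vertical_fov']/2))
    R=np.array(p['R']);t=np.array(p['t'])
    d=R.T@np.array([(u-p['cx'])/f,(v-p['cy'])/f,1]);o=-R.T@t
    return (o+d*(z-o[2])/d[2])
E
python3 - <<'E'
from h import *
def A(x,y):return 145+x/3,135+y/3
def B(x,y):return 300+(x-390)/4,240+y/4
def C(x,y):return 400+x/5,190+y/5
def D(x,y):return 195+(x-375)/5,150+y/5
def show(n,c,F,pts,z):
    P=np.array([ray(c,*F(*q),z)[:2] for q in pts]);print(n,P.round(4).tolist())
    for i in range(len(P)):
        d=P[(i+1)%len(P)]-P[i];print('   len %.4f ang %.1f'%(np.hypot(*d),np.degrees(np.arctan2(d[1],d[0]))))
    print('  mean',P.mean(0).round(4))
show('boss','scene',C,[(103,48),(320,83),(300,280),(72,241)],.066)
show('boss','side',D,[(412,116),(630,50),(705,185),(482,253)],.066)
show('ring','scene',C,[(197,158)],.063)
show('ring','side',D,[(557,153)],.063)
show('bar','scene',A,[(188,98),(340,140)],.159)
show('bar','side',B,[(520,63),(602,270)],.163)
show('flange','scene',A,[(271,166)],.118)
show('rack','scene',A,[(5,97),(40,52),(370,160),(317,232)],.115)
E
```

```text
boss [[0.4489, 0.1582], [0.4462, 0.2388], [0.5373, 0.2401], [0.54, 0.1598]]
   len 0.0806 ang 91.9
   len 0.0911 ang 0.8
   len 0.0803 ang -88.1
   len 0.0911 ang -179.0
  mean [0.4931 0.1993]
boss [[0.4471, 0.2338], [0.5355, 0.2361], [0.5361, 0.1535], [0.4493, 0.1526]]
   len 0.0885 ang 1.5
   len 0.0827 ang -89.6
   len 0.0868 ang -179.5
   len 0.0812 ang 91.5
  mean [0.492 0.194]
ring [[0.4898, 0.1989]]
   len 0.0000 ang 0.0
  mean [0.4898 0.1989]
ring [[0.4919, 0.1953]]
   len 0.0000 ang 0.0
  mean [0.4919 0.1953]
bar [[0.5462, -0.2126], [0.5556, -0.1171]]
   len 0.0960 ang 84.4
   len 0.0960 ang -95.6
  mean [ 0.5509 -0.1648]
bar [[0.5536, -0.1244], [0.5408, -0.2202]]
   len 0.0967 ang -97.6
   len 0.0967 ang 82.4
  mean [ 0.5472 -0.1723]
flange [[0.5516, -0.1661]]
   len 0.0000 ang 0.0
  mean [ 0.5516 -0.1661]
rack [[0.5363, -0.3462], [0.4954, -0.3415], [0.5306, -0.1115], [0.59, -0.1246]]
   len 0.0411 ang 173.4
   len 0.2327 ang 81.3
   len 0.0609 ang -12.5
   len 0.2280 ang -103.6
  mean [ 0.5381 -0.231 ]
```

Emit:
move_arm --pt "-1 0 -4" --pt "-5 -0.5 -6" --pt "-9 -1 -7" --pt "-13 -2 -7" --pt "-16.9 -2.6 -7" --spin '[0,0.03,0.06,0.09,0.12]' --claw '[9.4,9.4,9.4,9.4,9.4]'

```text
clock: 0.9
ee_pos: [0.5487, -0.1706, 0.2499]
tcp_rot: [179.9, 0.0, 83.1]
contact_force: [-0.3, 0.6, 0.7]
grip_width: 0.094
```

Emit:
move_arm --pt "0 0 0" --pt "0 0 0" --pt "0 0 0" --pt "0 0 0" --pt "0 0 0" --spin '[0,0,0,0,0]' --claw '[9.4,9.4,9.4,9.4,9.4]'

```text
clock: 1.4
ee_pos: [0.549, -0.1693, 0.2498]
tcp_rot: [179.9, 0.0, 83.2]
contact_force: [0.2, -0.3, 0.2]
grip_width: 0.0943
```

```bash
python3 - <<'E'
from h import *
import cv2
s=bot.get_state();print({k:s[k] for k in ('clock','ee_pos','tcp_rot','joints')})
im=bot.grab_frame('wrist');cv2.imwrite('pics/w1.png',im[:,:,::-1])
print(bot.place_of('wrist','hex_key'));print(bot.camera_params('wrist'))
E
```

```text
{'clock': 1.4, 'ee_pos': array([ 0.54897112, -0.16929387,  0.24981997]), 'tcp_rot': array([1.79931092e+02, 2.39018934e-02, 8.31869712e+01]), 'joints': array([-2.57684966e+01,  9.11117971e+00,  8.31692216e+01, -2.22217046e-04,
        8.76466632e+01, -1.89554732e+01])}
[{'at': [0.5454, -0.1639, 0.0208], 'p': 0.87}, {'at': [0.715, -0.1736, 0.0011], 'p': 0.67}, {'at': [0.4962, -0.0162, -0.0034], 'p': 0.64}]
{'vertical_fov': 65.70646984690485, 'cx': 321.26654486524706, 'cy': 244.57564676200826, 'tool_from_camera': array([[ 2.02694871e-04, -9.60526691e-01, -2.78187769e-01,
         8.12814872e-02],
       [ 9.99999958e-01,  2.52781510e-04, -1.44177886e-04,
         8.81357980e-04],
       [ 2.08807432e-04, -2.78187728e-01,  9.60526702e-01,
        -2.05437295e-01],
       [ 0.00000000e+00,  0.00000000e+00,  0.00000000e+00,
         1.00000000e+00]])}
```

View pics/w1.png

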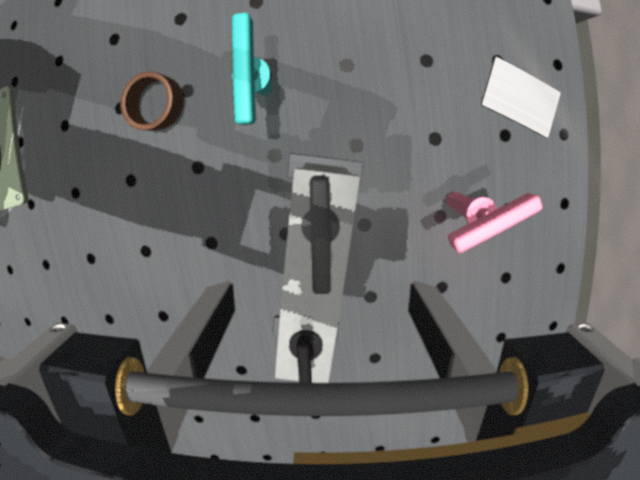

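The wrist picture shows the black long bar running from about (319,178) to (321,291), nearly parallel to the tool's x. Its flange is at (322,225), and the small key is at (306,350).

```bash
cat >> h.py <<'E'
from scipy.spatial.transform import Rotation as Ro
def wray(u,v,z,s):
    p=bot.camera_params('wrist');f=240/np.tan(np.radians(p['vertical_fov']/2))
    d=np.array([u-p['cx'],v-p['cy']]);r=np.hypot(*d);th=r/f
    c=np.array([*(d/r*np.sin(th)),np.cos(th)])
    T=np.array(p['tool_from_camera']);R=Ro.from_euler('xyz',s['tcp_rot'],degrees=True).as_matrix()
    o=R@T[:3,3]+s['ee_pos'];d=R@T[:3,:3]@c
    return o+d*(z-o[2])/d[2]
E
python3 - <<'E'
from h import *
import cv2
s=bot.get_state()
a=wray(319,177,.165,s);b=wray(321,292,.165,s);print(a,b,(a+b)/2,np.hypot(*(a-b)[:2]),np.degrees(np.arctan2(*(a-b)[[1,0]])))
print(wray(322,225,.118,s))
im=cv2.imread('pics/w1.png');cv2.imwrite('pics/w1c.png',cv2.resize(im[155:395,240:400],None,fx=2.5,fy=2.5,interpolation=cv2.INTER_CUBIC))
E
```

```text
[ 0.55429229 -0.11781415  0.165     ] [ 0.54430537 -0.21417497  0.165     ] [ 0.54929883 -0.16599456  0.165     ] 0.09687695996496755 84.08294190482724
[ 0.55088015 -0.16734157  0.118     ]
```

View pics/w1c.png

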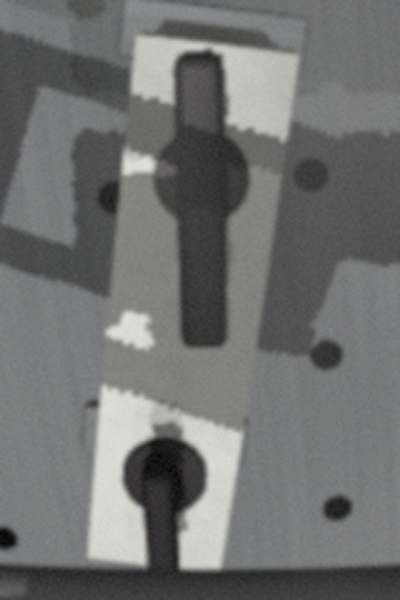

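Emit:
move_arm --pt "0.2 0 3" --pt "0.2 0 6" --pt "0.2 0 9" --pt "0.2 0 11" --pt "0.2 0 11.6" --spin '[-0.01,-0.01,-0.01,-0.01,-0.01]' --claw '[9.4,9.4,9.4,9.4,9.4]'

```text
clock: 2.0
ee_pos: [0.5473, -0.1663, 0.1308]
tcp_rot: [-179.8, -0.1, 83.8]
contact_force: [-0.3, -0.0, -0.1]
grip_width: 0.094
```

Emit:
move_arm --pt "0 0 0" --pt "0 0 0" --pt "0 0 0" --pt "0 0 0" --pt "0 0 0" --spin '[0,0,0,0,0]' --claw '[6,4,1,1,1]'

```text
clock: 2.5
ee_pos: [0.5479, -0.1666, 0.1318]
tcp_rot: [-179.9, -0.0, 83.8]
contact_force: [-1.0, -0.3, 0.5]
grip_width: 0.0575
```

Emit:
move_arm --pt "0 0 0" --pt "0 0 0" --pt "0 0 0" --pt "0 0 0" --pt "0 0 0" --spin '[0,0,0,0,0]' --claw '[1,0.5,0.5,0.5,0.5]'

```text
clock: 3.0
ee_pos: [0.5479, -0.1666, 0.1317]
tcp_rot: [-179.9, -0.0, 83.8]
contact_force: [0.8, 0.2, 0.4]
grip_width: 0.0173
```

Emit:
move_arm --pt "0 0 0" --pt "0 0 0" --pt "0 0 0" --pt "0 0 0" --pt "0 0 0" --spin '[0,0,0,0,0]' --claw '[0.5,0.5,0.5,0.5,0.5]'

```text
clock: 3.5
ee_pos: [0.5481, -0.1667, 0.1318]
tcp_rot: [-179.9, -0.0, 83.8]
contact_force: [2.5, -0.2, -0.4]
grip_width: 0.0153
```

Emit:
move_arm --pt "0 0 -1" --pt "0 0 -2" --pt "0 0 -3" --pt "0 0 -4.5" --pt "0 0 -6" --spin '[0,0,0,0,0]' --claw '[0.5,0.5,0.5,0.5,0.5]'

```text
clock: 4.0
ee_pos: [0.5479, -0.1666, 0.1931]
tcp_rot: [-179.9, -0.0, 83.8]
contact_force: [0.4, -1.1, -4.4]
grip_width: 0.0152
```

Emit:
move_arm --pt "0 0 -3" --pt "0 0 -6.5" --pt "0 0 -10" --pt "3 -1 -10.5" --pt "6 -2 -10.5" --spin '[0,0,0,0,0]' --claw '[0.5,0.5,0.5,0.5,0.5]'

```text
clock: 4.5
ee_pos: [0.536, -0.1053, 0.3023]
tcp_rot: [179.8, 0.0, 83.7]
contact_force: [0.4, 0.2, -3.6]
grip_width: 0.0157
```

```bash
cat > go.py <<'E'
from h import *
import sys
s=bot.get_state();x,y,z=[float(a) for a in sys.argv[1:4]];yaw=float(sys.argv[4])
R=Ro.from_euler('xyz',s['tcp_rot'],degrees=True).as_matrix()
print(s['clock'],s['ee_pos'].round(4),s['tcp_rot'].round(2),s['joints'].round(1)); print('cm',(R.T@(np.array([x,y,z])-s['ee_pos'])*100).round(2),'spin',np.radians(s['tcp_rot'][2]-yaw).round(3))
E
python3 go.py .4915 .197 .298 91
```

```text
4.5 [ 0.536  -0.1053  0.3023] [1.798e+02 3.000e-02 8.366e+01] [-20.2   4.3  82.5   0.   93.  -13.9]
cm [29.55 -7.76  0.39] spin -0.128
```

Emit:
move_arm --pt "4 -1 0.2" --pt "8 -2 0.3" --pt "12 -3.1 0.3" --pt "16 -4.2 0.3" --pt "20 -5.3 0.3" --spin '[0,-0.03,-0.06,-0.09,-0.128]' --claw '[0.5,0.5,0.5,0.5,0.5]'

```text
clock: 5.0
ee_pos: [0.5048, 0.1009, 0.3005]
tcp_rot: [179.7, 0.1, 91.1]
contact_force: [1.0, 0.4, -4.3]
grip_width: 0.0154
```

```bash
python3 go.py .4915 .197 .298 91
```

```text
5.0 [0.5048 0.1009 0.3005] [1.7971e+02 5.0000e-02 9.1060e+01] [ 1.7  0.3 86.9 -0.1 92.6  0.6]
cm [ 9.63 -1.16  0.24] spin 0.001
```

Emit:
move_arm --pt "3 -0.4 0.5" --pt "6 -0.8 2" --pt "8.5 -1.1 4" --pt "9.6 -1.2 6.5" --pt "9.6 -1.2 8" --spin '[0,0,0,0,0]' --claw '[0.5,0.5,0.5,0.5,0.5]'

```text
clock: 5.5
ee_pos: [0.4899, 0.1983, 0.2196]
tcp_rot: [179.8, 0.0, 91.2]
contact_force: [-0.7, -0.7, -3.8]
grip_width: 0.0156
```

Emit:
move_arm --pt "0 0 0" --pt "0 0 0" --pt "0 0 0" --pt "0 0 0" --pt "0 0 0" --spin '[0,0,0,0,0]' --claw '[0.5,0.5,0.5,0.5,0.5]'

```text
clock: 6.0
ee_pos: [0.4907, 0.1982, 0.2209]
tcp_rot: [179.7, 0.0, 91.2]
contact_force: [-0.3, -0.6, -4.3]
grip_width: 0.0156
```

```bash
python3 go.py .4915 .197 .134 91; python3 - <<'E'
from h import *
import cv2
def crop(im,x,y,w,h,s):return cv2.resize(im[y:y+h,x:x+w],None,fx=s,fy=s,interpolation=cv2.INTER_CUBIC)
o=[]
for c,b in (('scene',(370,130,130,160)),('side',(170,80,130,160)),('wrist',None)):
    im=np.ascontiguousarray(bot.grab_frame(c)[:,:,::-1]);cv2.imwrite(f'pics/{c}2.png',im)
    if b:o.append(crop(im,*b,3))
    print(c,bot.place_of(c,'hex_key')[:3],bot.place_of(c,'socket'))
cv2.imwrite('pics/c2.png',np.hstack(o))
E
```

```text
6.0 [0.4907 0.1982 0.2209] [1.7971e+02 1.0000e-02 9.1190e+01] [12.7  4.3 91.9 -0.1 83.5 11.5]
cm [-0.12  0.04  8.69] spin 0.003
scene [{'at': [0.4917, 0.1905, 0.1118], 'p': 0.83}] [{'at': [0.493, 0.1969, 0.0184], 'p': 0.91}]
side [{'at': [0.7188, -0.175, 0.001], 'p': 0.96}, {'at': [0.4876, 0.1927, 0.1076], 'p': 0.74}, {'at': [0.4996, -0.0183, -0.0014], 'p': 0.66}] [{'at': [0.4924, 0.1967, 0.0226], 'p': 0.89}]
wrist [{'at': [0.4917, 0.1956, 0.1042], 'p': 0.96}, {'at': [0.7146, -0.1719, -0.0003], 'p': 0.36}] [{'at': [0.4918, 0.2004, 0.0278], 'p': 0.6}]
```

View pics/c2.png

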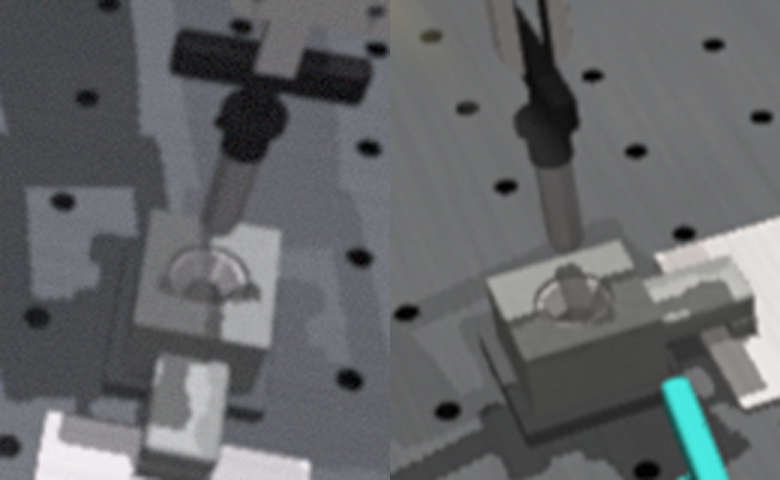

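View pics/wrist2.png

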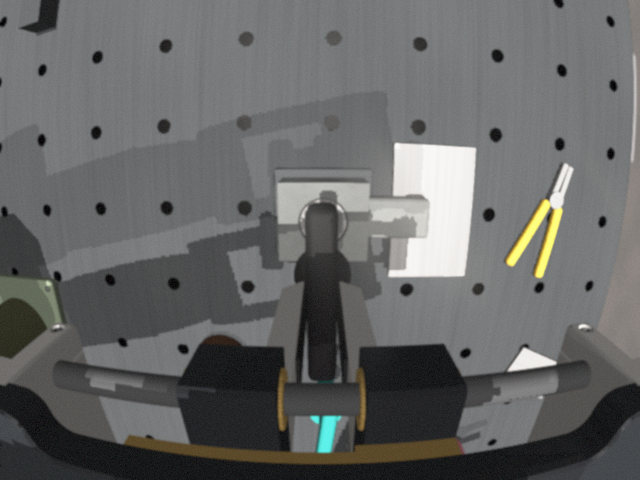

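The scene crop shows the tip at about (443,207) and the side crop at about (229,161). I'll check for key tilt by projecting an upright key model.

```bash
python3 - <<'E'
from h import *
import cv2
o=[]
for c,b in (('scene',(370,130,130,130)),('side',(170,60,130,130))):
    p=bot.camera_params(c);f=240/np.tan(np.radians(p['vertical_fov']/2));R=np.array(p['R']);t=np.array(p['t'])
    im=cv2.imread(f'pics/{c}2.png');im=cv2.resize(im,None,fx=3,fy=3,interpolation=cv2.INTER_CUBIC)
    for X,col in (([.4905,.1975,.1092],(0,0,255)),([.4905,.1975,.204],(0,255,0)),([.4905,.1975+.05,.242],(255,0,0)),([.4905,.1975-.05,.242],(255,0,0)),([.4915,.1975,.063],(0,255,255)),([.4915,.1975,.023],(255,0,255))):
        q=R@X+t;u=f*q[0]/q[2]+p['cx'];v=f*q[1]/q[2]+p['cy'];cv2.circle(im,(int(3*u+1),int(3*v+1)),4,col,-1)
    x,y,w,h=b;o.append(im[3*y:3*(y+h),3*x:3*(x+w)])
cv2.imwrite('pics/c3.png',np.hstack(o))
E
```

```text
(no output)
```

View pics/c3.png

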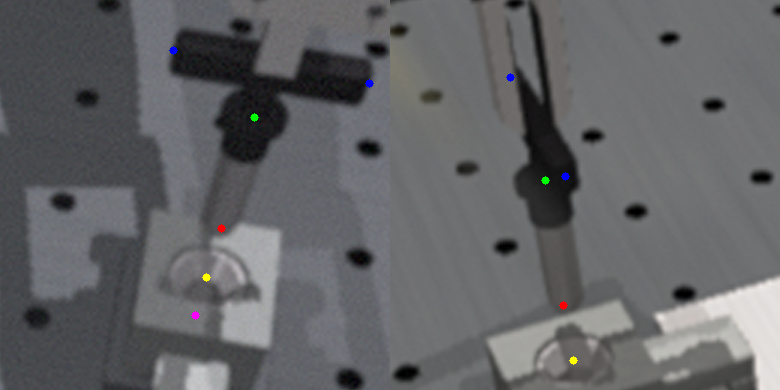

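The key hangs upright and in line with the socket, so I'll lower it now.

Emit:
move_arm --pt "-0.1 0.1 1" --pt "-0.1 0.1 2" --pt "-0.1 0.1 3" --pt "-0.1 0.1 4" --pt "-0.1 0.1 4.5" --spin '[0,0,0,0,0]' --claw '[0.5,0.5,0.5,0.5,0.5]'

```text
clock: 6.95
ee_pos: [0.4899, 0.1971, 0.1725]
tcp_rot: [-180.0, 0.1, 91.2]
contact_force: [-0.3, -0.0, -3.5]
grip_width: 0.0155
```

Emit:
move_arm --pt "0 0 0.3" --pt "0 0 0.6" --pt "0 0 0.9" --pt "0 0 1.2" --pt "0 0 1.5" --spin '[0,0,0,0,0]' --claw '[0.5,0.5,0.5,0.5,0.5]'

```text
clock: 7.45
ee_pos: [0.4901, 0.1971, 0.1576]
tcp_rot: [180.0, 0.1, 91.2]
contact_force: [-0.1, -0.1, -3.6]
grip_width: 0.0155
```

Emit:
move_arm --pt "0 0 0.2" --pt "0 0 0.4" --pt "0 0 0.6" --pt "0 0 0.8" --pt "0 0 1.0" --spin '[0,0,0,0,0]' --claw '[0.5,0.5,0.5,0.5,0.5]'

```text
clock: 7.95
ee_pos: [0.4903, 0.1973, 0.1477]
tcp_rot: [179.9, 0.0, 91.2]
contact_force: [0.1, 0.7, -0.2]
grip_width: 0.0156
```

Emit:
move_arm --pt "0 0 0.2" --pt "0 0 0.4" --pt "0 0 0.6" --pt "0 0 0.7" --pt "0 0 0.8" --spin '[0,0,0,0,0]' --claw '[0.5,0.5,0.5,0.5,0.5]'

```text
clock: 8.45
ee_pos: [0.4904, 0.1974, 0.1396]
tcp_rot: [179.9, 0.0, 91.2]
contact_force: [0.0, 0.5, -3.2]
grip_width: 0.0158
```

Emit:
move_arm --pt "0 0 0.1" --pt "0 0 0.2" --pt "0 0 0.3" --pt "0 0 0.4" --pt "0 0 0.5" --spin '[0,0,0,0,0]' --claw '[0.5,0.5,0.5,0.5,0.5]'

```text
clock: 8.95
ee_pos: [0.4905, 0.1974, 0.1345]
tcp_rot: [179.9, 0.0, 91.2]
contact_force: [-0.6, 1.8, -0.9]
grip_width: 0.0157
```

```bash
python3 - <<'E'
from h import *
s=bot.get_state()
print({k:np.round(s[k],3) for k in ('clock','ee_pos','tcp_rot','contact_force','ft_torque')})
E
```

```text
{'clock': np.float64(8.95), 'ee_pos': array([0.49 , 0.197, 0.135]), 'tcp_rot': array([1.79928e+02, 1.80000e-02, 9.12240e+01]), 'contact_force': array([-0.572,  1.76 , -0.922]), 'ft_torque': array([ 0.449, -0.114,  0.005])}
```

Nearly at the expected depth (0.1347). I'll press a little further to feel the floor.

Emit:
move_arm --pt "0 0 0.1" --pt "0 0 0.2" --pt "0 0 0.2" --pt "0 0 0.2" --pt "0 0 0.2" --spin '[0,0,0,0,0]' --claw '[0.5,0.5,0.5,0.5,0.5]'

```text
clock: 9.45
ee_pos: [0.4914, 0.1977, 0.1342]
tcp_rot: [179.8, -0.0, 91.2]
contact_force: [-1.0, 1.1, 4.6]
grip_width: 0.0153
```

The floor is reached: upward force rose about 8 N and the TCP stopped at 0.1342, against 0.1347 expected. Now I'll turn clockwise (positive spin about the downward tool z).

Emit:
move_arm --pt "0 0 0" --pt "0 0 0" --pt "0 0 0" --pt "0 0 0" --pt "0 0 0" --spin '[0.08,0.16,0.24,0.32,0.4]' --claw '[0.5,0.5,0.5,0.5,0.5]'

```text
clock: 9.95
ee_pos: [0.4913, 0.198, 0.1344]
tcp_rot: [179.8, -0.1, 68.2]
contact_force: [-0.4, 2.6, 0.9]
grip_width: 0.0153
```

```bash
python3 - <<'E'
from h import *
s=bot.get_state()
print({k:np.round(s[k],3) for k in ('clock','ee_pos','joints','contact_force','ft_torque')})
E
```

```text
{'clock': np.float64(9.95), 'ee_pos': array([0.491, 0.198, 0.134]), 'joints': array([1.2585e+01, 8.5890e+00, 9.7642e+01, 5.0000e-03, 7.3562e+01,
       3.4428e+01]), 'contact_force': array([-0.387,  2.607,  0.856]), 'ft_torque': array([0.628, 0.221, 0.197])}
```

Emit:
move_arm --pt "0 0 0" --pt "0 0 0" --pt "0 0 0" --pt "0 0 0" --pt "0 0 0" --spin '[0.1,0.2,0.3,0.4,0.5]' --claw '[0.5,0.5,0.5,0.5,0.5]'

```text
clock: 10.45
ee_pos: [0.4915, 0.1984, 0.1344]
tcp_rot: [179.9, -0.2, 39.3]
contact_force: [0.3, 2.8, -1.3]
grip_width: 0.015
```

Emit:
move_arm --pt "0 0 0" --pt "0 0 0" --pt "0 0 0" --pt "0 0 0" --pt "0 0 0" --spin '[0.1,0.2,0.3,0.4,0.5]' --claw '[0.5,0.5,0.5,0.5,0.5]'

```text
clock: 10.95
ee_pos: [0.492, 0.1985, 0.1344]
tcp_rot: [-180.0, -0.3, 10.5]
contact_force: [1.2, 1.0, -1.4]
grip_width: 0.0155
```

Emit:
move_arm --pt "0 0 0" --pt "0 0 0" --pt "0 0 0" --pt "0 0 0" --pt "0 0 0" --spin '[0.1,0.2,0.3,0.4,0.5]' --claw '[0.5,0.5,0.5,0.5,0.5]'

```text
clock: 11.45
ee_pos: [0.4926, 0.1983, 0.1344]
tcp_rot: [-179.8, -0.4, -18.4]
contact_force: [0.9, 0.5, -0.3]
grip_width: 0.0158
```

```bash
python3 - <<'E'
from h import *
import cv2
s=bot.get_state()
print({k:np.round(s[k],3) for k in ('clock','ee_pos','joints','contact_force','ft_torque')})
o=[]
for c,(x,y,w,h) in (('scene',(370,130,130,150)),('side',(170,80,130,150))):
    im=np.ascontiguousarray(bot.grab_frame(c)[:,:,::-1]);o.append(cv2.resize(im[y:y+h,x:x+w],None,fx=3,fy=3,interpolation=cv2.INTER_CUBIC))
cv2.imwrite('pics/c4.png',np.hstack(o))
E
```

```text
{'clock': np.float64(11.45), 'ee_pos': array([0.493, 0.198, 0.134]), 'joints': array([ 1.26040e+01,  8.59900e+00,  9.76230e+01, -2.60000e-02,
        7.33840e+01,  1.20987e+02]), 'contact_force': array([ 0.861,  0.454, -0.251]), 'ft_torque': array([ 0.326, -0.192,  0.217])}
```

View pics/c4.png

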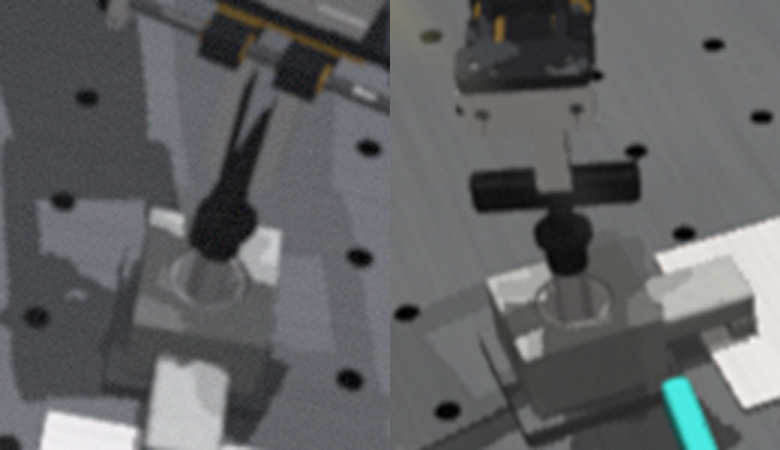

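The key has turned 110°, its bar now points along the nose, and the shank is in the socket. Next I'll release and retreat.

Emit:
move_arm --pt "0 0 0" --pt "0 0 0" --pt "0 0 0" --pt "0 0 0" --pt "0 0 0" --spin '[0,0,0,0,0]' --claw '[2,3,5,6,6]'

```text
clock: 12.05
ee_pos: [0.4925, 0.1982, 0.1345]
tcp_rot: [-179.8, -0.3, -18.1]
contact_force: [-0.1, 0.7, 0.4]
grip_width: 0.0488
```

Emit:
move_arm --pt "0 0 0" --pt "0 0 0" --pt "0 0 -1" --pt "0 0 -3" --pt "0 0 -6" --spin '[0,0,0,0,0]' --claw '[6,6,6,6,6]'

```text
clock: 12.55
ee_pos: [0.4907, 0.1978, 0.1939]
tcp_rot: [-179.9, -0.1, -18.1]
contact_force: [0.6, 0.5, -0.6]
grip_width: 0.0596
```

Emit:
move_arm --pt "0 0 -4" --pt "0 0 -8" --pt "0 0 -10" --pt "0 0 -10" --pt "0 0 -10" --spin '[0,0,0,0,0]' --claw '[6,6,6,6,6]'

```text
clock: 13.05
ee_pos: [0.4903, 0.1978, 0.2939]
tcp_rot: [-179.9, -0.2, -18.1]
contact_force: [-0.1, 0.0, -0.6]
grip_width: 0.06
```

```bash
python3 - <<'E'
from h import *
import cv2
s=bot.get_state()
print({k:np.round(s[k],3) for k in ('clock','ee_pos','tcp_rot','contact_force')})
o=[]
for c,(x,y,w,h) in (('scene',(370,130,130,150)),('side',(170,80,130,150))):
    im=np.ascontiguousarray(bot.grab_frame(c)[:,:,::-1])
    cv2.imwrite(f'pics/{c}5.png',im)
    im=cv2.resize(im,None,fx=3,fy=3,interpolation=cv2.INTER_CUBIC)
    print(c,bot.place_of(c,'hex_key'))
    p=bot.camera_params(c);f=240/np.tan(np.radians(p['vertical_fov']/2));R=np.array(p['R']);t=np.array(p['t'])
    a=np.radians(-19);ax=np.array([np.cos(a),np.sin(a),0])
    for X,col in (([.4915,.1975,.118],(0,255,0)),(np.array([.4915,.1975,.156])+.05*ax,(255,0,0)),(np.array([.4915,.1975,.156])-.05*ax,(255,0,0))):
        q=R@X+t;u=f*q[0]/q[2]+p['cx'];v=f*q[1]/q[2]+p['cy'];cv2.circle(im,(int(3*u+1),int(3*v+1)),4,col,-1)
    o.append(im[3*y:3*(y+h),3*x:3*(x+w)])
cv2.imwrite('pics/c5.png',np.hstack(o))
E
```

```text
{'clock': np.float64(13.05), 'ee_pos': array([0.49 , 0.198, 0.294]), 'tcp_rot': array([-1.79934e+02, -1.67000e-01, -1.81340e+01]), 'contact_force': array([-0.131,  0.021, -0.577])}
scene [{'at': [0.5023, -0.0164, -0.0014], 'p': 0.83}, {'at': [0.716, -0.1816, -0.0048], 'p': 0.72}, {'at': [0.4907, 0.1973, 0.0235], 'p': 0.65}]
side [{'at': [0.7148, -0.1769, -0.0007], 'p': 0.98}, {'at': [0.501, -0.0151, -0.0024], 'p': 0.92}, {'at': [0.4891, 0.1995, 0.0239], 'p': 0.59}]
```

View pics/c5.png

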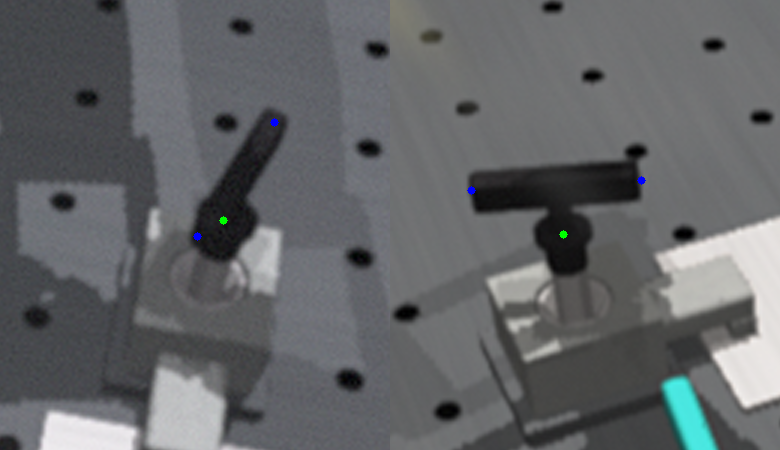

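View pics/scene5.png

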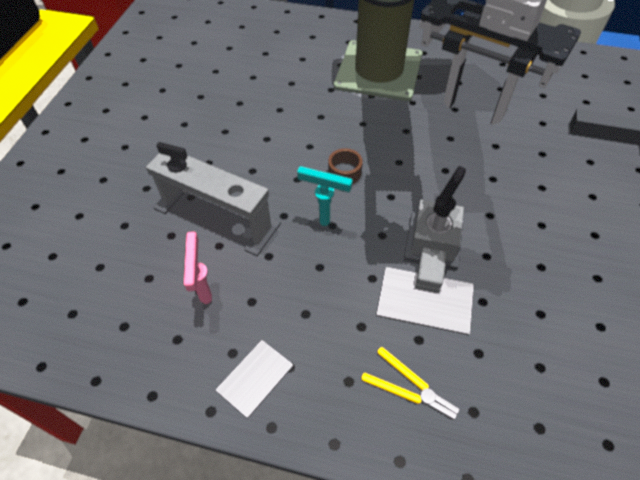

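The released key stands upright in the socket. In the scene view it is at (445,195), its bar ends match the model in the side view, and both cameras place its tip at z ≈ 0.0235. The small key is still in the rack at (172,157), and the look-alikes have not moved.

```bash
python3 -c "
from bench import bot
print(bot.sign_off())"
```

```text
the job is handed in; nothing more can be done
None
```

The larger black key is seated in the clamp screw's socket, turned about 110° clockwise, and left standing there. I handed the job in at about 13 s.

- **Seating:** I lifted the key from the rack and lowered it until it met the socket floor. The tool stopped at 0.1342 m (0.1347 expected) with about 8 N of upward push. After release, the networks put the tip at z ≈ 0.0235 m (floor 0.023) and within about 3 mm of the socket centre.
- **Turning:** The moment about the screw axis held near 0.2 N m, consistent with the key driving the screw against its 0.15 N m of friction. Taking off the 8° of play, that is an estimated 1.7 rad of screw turn. I did not measure the screw angle directly.
- **Final pictures:** The key stands upright, the small key is still in the rack, and the pink and turquoise look-alikes have not moved. The gripper is clear of everything.

No check failed. In the last scene view I could not make out the near end of the bar against the flange, so the bar's angle rests on the side view, where both ends matched.

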